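Take the filter cassette out of the air sampler

TASK

Swing the air sampler's locking bar a quarter turn aside, clear of the filter cassette, then pinch the cassette's two side catches together and lift the cassette straight out of its well. Finish while still holding it: keep both catches pinched and hold the cassette still, upright, in the air with its underside at least 15 cm above the bench. Leave the bar open and do not disturb the other things on the bench.

Things in the scene. Friction and masses are not known exactly. Their poses are not given: they have to be found in the camera images.
- sampler: air sampler, white bench instrument fixed to the bench. Origin: on the bench directly below the centre of its filter well, z up. In its frame it spans x -80 to +120 mm, y -65 to +65 mm. Its deck around the well is 36 mm high (out to x = +56 mm); from x = +56 to +120 mm a pump housing 86 mm high carries the locking bar's pivot at x = +80 mm, y = 0.
- well_mouth (a point): centre of the well's mouth, 36 mm above the bench. The well is a straight socket 68 mm (x) by 40 mm (y), floor 12 mm above the bench, with a 34 mm wide (x) slot on each y side for the catches, out to y = +-32 mm; below 28 mm the slots go out to +-38 mm, so that the rim overhangs the cassette's two hooks by about 4 mm each side.
- lock_bar (a joint): steel locking bar, 18 mm wide, 8 mm thick, on a vertical pivot; rad. At 0 it points along the sampler's -x, its underside 95 mm above the bench, 3 mm over the cassette, and blocks it. Starts at 0 to 0.2. Grows as the free end swings towards the sampler's +y; stop at 1.75. Well clear: past 1.3. Stays where left (friction 0.10 N m, about 1 N at the knob).
- bar_knob (a point): middle of the upright knob at the bar's free end, 118 mm above the bench: a black cylinder 16 mm across and 30 mm tall (103 to 133 mm above the bench), 120 mm from the pivot; can be pinched from above or pushed sideways.
- bar_pivot (a point): point on the vertical pivot axis of the locking bar, 118 mm above the bench.
- cassette: filter cassette, loose, 0.15 to 0.25 kg: upright white block 64 mm (x) by 36 mm (y) by 80 mm tall with a black sprung catch on each of its +y and -y sides. Origin: centre of its underside, z up, axes as the sampler's. Starts seated in the well with up to 2 mm play, underside 12 mm and top 92 mm above the bench. It cannot rise until both catches are pushed in at least 4 mm.
- cassette_pinch (a point): middle of the cassette between the two catches at the height to pinch them: 56 mm above the cassette's underside (68 mm above the bench when seated, 32 mm above the deck). The fingers close along the cassette's y.
- catch_left (a joint): how far the catch on the cassette's +y side is pushed in, m: 0 at rest, 0.007 at its stop. A plate 30 mm wide (x), 4 to 72 mm above the cassette's underside, 8 mm off the block; outer faces of the two catches 60 mm apart at rest, 46 mm fully pinched; a hook at the foot reaches 6 mm further out. Spring 2 N at rest, 5 N fully in; squeeze with 15 to 30 N.
- catch_right (a joint): the same for the catch on the cassette's -y side.
- spare_filter: bystander: spare white filter block without catches, 60 x 40 x 30 mm, loose on the bench at the -y side of the sampler, 115 to 135 mm from the well's centre in y. Origin: centre of its underside.
- sample_bottle: bystander: small capped jar, 52 mm diameter, 95 mm tall, loose, standing on the bench at the -y side of the sampler, beyond the spare filter. Origin: centre of its underside.
- tip_box: bystander: closed pipette-tip box, 87 x 67 x 56 mm, loose on the bench at the +y side of the sampler. Origin: centre of its underside.
- marker: bystander: marker pen lying on the bench in front (-x side) of the sampler, about 130 mm long (along its own x), 16 mm thick, loose. Origin: on its underside near its middle.
- wipes_carton: bystander: carton of wipes, 120 x 110 x 75 mm, loose on the bench to the robot's left. Origin: centre of its underside.
Not all that is in view belongs to the job. What is shaped like the cassette but blue or yellow is not meant.

How it is judged:
By the outcome, as a careful person would: the job done as asked, in the order asked, and still so for the second after the job is handed in, while the arm keeps its last pose, push and grip.
It also fails if it takes over 51 s, if anything falls off the work surface, if the arm or the gripper's body presses on something with over 40 N, if the wrist force passes 120 N, or if a joint passes its speed limit or range.

ROBOT

A 6-joint arm with a two-finger parallel gripper is mounted at the origin on the work surface. World frame = base frame: x ahead of the robot, y to its left, z up, the work surface at z = 0. Lengths are in m, angles in rad, forces in N, time in s.
With the tool pointing down it reaches from about 0.325 to 1 m from the base axis. Payload 5.1 kg.
Tool frame: the origin (TCP) lies midway between the tips of the shut fingers; the grasp point (between the pads) lies 19 mm behind it; z points along the fingers, y is the direction in which the jaws open and shut (so a half turn about z gives the same grasp; the last joint's range is limited). The gripper opens to 85 mm and grips with 20 to 120 N. Pads are 22 mm wide; open, the fingers measure 114 mm over their backs; the gripper's body (76 mm by 85 mm) begins 54 mm behind the grasp point. The pads swing forward as they close: fully open they stand 13 mm farther back than shut.
Start: joints at [1.04, 0.124, 1.65, -0, 1.367, -0.083], TCP at [0.281, 0.586, 0.231] pointing down, gripper open.
Joint ranges: [-2.61, 2.61], [-1.02, 2.33], [0.03, 2.71], [-1.35, 4.49], [0.32, 2.68], [-2.91, 2.91]. Speed limits (rad/s): [2.57, 2.57, 3.14, 3.14, 3.14, 3.14].

INTERFACE

Orientations are given as a unit quaternion [w, x, y, z].
In Python, from rig import robot, read_camera, get_calibration, trace, landmark_of gives the robot as it stands. The module is installed in compiled form; this text tells all that it offers.
- The arm moves only by the tool send_rows, never from a script. Its arguments are lists of equal length, an entry for each row: "hand": the opening, from 0 (shut) to 1 (fully open); "xyz": the shift along the tool's x, y, z in mm, a list of three; "rot": the turn, a rotation vector about the tool's x, y, z in rad, a list of three. In form: {"hand": [hand, ...], "xyz": [[tx, ty, tz], ...], "rot": [[wx, wy, wz], ...]}. A call has 1 to 12 rows; each row shifts and turns the commanded pose from where the row before left it, along the tool's axes as they then stand; what a row does not reach is not made up. A row lasts 1/8 s, in which the tool goes at most 62.5 mm and 10.7 degrees, less where a joint would pass 70% of its speed; a pose out of reach is approached as far as the arm can. A call with a gripper value outside its range is refused whole. The fingers move at their own pace and stop on an object; "grip_force" is the grip in N (left out, the last holds). Time passes only in rows, so rows that do not move let the fingers close. It gives the time, the measured TCP pose, the force and the opening at its end, in the units of the state.
- robot.read_state(): the state, without advancing time (a new reading comes with each control period).
- read_camera(name): name is "scene" or "top" or "wrist"; returns (picture, depth): 384x512x3 uint8, blue, green, red; 384x512 float32, m along the optical axis (not along the pixel's ray), 0 where there is no reading.
- get_calibration(name): a dict with "fx", "fy", "cx", "cy" (pixels), "R" (3x3) and "t" (3): a world point X has camera coordinates R X + t. Camera axes: x right, y down, z forward; pixel columns grow to the right and rows downward; lengths in m; the calibration is good to about 2 mm. A picture is of the moment at which its call begins: read the wrist's pose just before it. get_calibration takes no time and is no camera call; for the wrist camera it gives the pose at the moment of the call.
- robot.sign_off(): hands the job in, once; it reports no verdict.
Trained networks look in the newest picture that a camera, given by its name, has taken for a name from the list of things; names that differ only in an ending like _2 or _b are one class to them, and where a whole thing is asked for, a point or a joint stands for the part that bears it (a point fixed in the world has none). Each returns a list of dicts, best first, with "p" (0 to 1); they miss things now and then, are a little off and sometimes report something else, mostly with a low value. They report only what shows in the picture. A call takes as long as a camera call. They do not tell look-alikes from the thing itself.
- trace(target, camera): "mask" (384x512 bool, what is visible of it) and "extent" ([centre column, centre row, width, height] in pixels, round what is visible of it).
- landmark_of(target, camera): "position" ([row, column] in pixels: a listed point, or the origin of a listed thing).
The state is a dict: "time_s": time; "joints": joint angles; "joint_velocities": joint speeds; "tau": joint torques, N m; "ee_pos": TCP position; "ee_rot": TCP orientation; "wrist_force": force on the tool from outside, world axes, zero at the start; "torque": the same for the moment, N m; "grip_width": opening from 0.0 (shut) to 1.0 (fully open).
Only numpy, scipy, OpenCV 4.12 (cv2) and the standard library are available. Lean on these libraries where they do the work, as an engineer would, in place of code of your own. Each camera call takes 0.05 s, during which the arm holds its last target.

## Working session

There is one attempt and no reset: what is moved stays moved. The work goes in short steps, Python scripts to look and compute and a tool call to move; the robot and the scene stay as the last step left them, time stands still between calls to the robot, and variables do not carry over. Pictures are saved under pics/ and viewed, and the job is handed in when it is done.

Besides the shell and the picture viewer there is one more tool, called after ">>>" as name(argument=value, ...) on one line, values as JSON. send_rows: Moves the arm, as the interface text tells. Its arguments: {"type":"object","properties":{"hand":{"type":"array","items":{"type":"number"}},"xyz":{"type":"array","items":{"type":"array","items":{"type":"number"}}},"rot":{"type":"array","items":{"type":"array","items":{"type":"number"}}},"grip_force":{"type":"number"}},"required":["hand","xyz","rot"]}

```bash
mkdir -p pics; cat > h.py <<'E'
import numpy as np, cv2
from rig import robot, read_camera, get_calibration, trace, landmark_of
def ray(cal,r,c,z):
    d=np.array([(c-cal['cx'])/cal['fx'],(r-cal['cy'])/cal['fy'],1.0]);R=np.array(cal['R']);t=np.array(cal['t'])
    o=-R.T@t; d=R.T@d; return o+d*(z-o[2])/d[2]
def cloud(cal,dep):
    h,w=dep.shape;v,u=np.mgrid[:h,:w]
    P=np.stack([(u-cal['cx'])/cal['fx']*dep,(v-cal['cy'])/cal['fy']*dep,dep],-1)
    R=np.array(cal['R']);t=np.array(cal['t']);return (P-t)@R
def proj(cal,X):
    p=np.array(cal['R'])@np.array(X)+np.array(cal['t']);return p[0]/p[2]*cal['fx']+cal['cx'],p[1]/p[2]*cal['fy']+cal['cy']
E
python3 - <<'E'
from h import *
for n in ['scene','top']:
    im,d=read_camera(n);cal=get_calibration(n);cv2.imwrite(f'pics/{n}0.png',im);np.savez(f'{n}0.npz',im=im,d=d)
    for t,z in [('well_mouth',.036),('bar_knob',.118),('bar_pivot',.118),('cassette_pinch',.068),('sampler',0),('cassette',.012),('tip_box',0),('spare_filter',0),('sample_bottle',0),('wipes_carton',0),('marker',0)]:
        for q in landmark_of(t,n)[:3]:
            r,c=q['position'];print(n,t,round(q['p'],2),np.round([r,c]),np.round(ray(cal,r,c,z),3))
print(robot.read_state())
E
```

```text
scene well_mouth 0.77 [224. 266.] [0.547 0.054 0.036]
scene bar_knob 0.92 [194. 261.] [0.518 0.066 0.118]
scene bar_pivot 0.92 [216. 292.] [0.632 0.058 0.118]
scene cassette_pinch 0.92 [225. 185.] [ 0.419 -0.115  0.068]
scene cassette_pinch 0.78 [215. 268.] [0.55  0.06  0.068]
scene sampler 0.58 [232. 266.] [0.544 0.058 0.   ]
scene cassette 0.7 [232. 265.] [0.551 0.048 0.012]
scene cassette 0.68 [242. 188.] [ 0.427 -0.119  0.012]
scene cassette 0.62 [288. 306.] [ 0.748 -0.019  0.012]
scene tip_box 0.88 [205. 290.] [0.518 0.191 0.   ]
scene spare_filter 0.63 [253. 226.] [ 0.519 -0.069  0.   ]
scene sample_bottle 0.57 [294. 229.] [ 0.622 -0.154  0.   ]
scene wipes_carton 0.64 [155. 283.] [0.337 0.368 0.   ]
scene marker 0.59 [215. 238.] [ 0.437  0.054 -0.   ]
top well_mouth 0.68 [182. 258.] [0.555 0.058 0.036]
top bar_knob 0.77 [194. 259.] [0.503 0.054 0.118]
top bar_pivot 0.81 [149. 258.] [0.625 0.063 0.118]
top cassette_pinch 0.83 [182. 258.] [0.546 0.058 0.068]
top cassette_pinch 0.79 [236. 316.] [ 0.411 -0.102  0.068]
top cassette_pinch 0.63 [114. 288.] [ 0.747 -0.014  0.068]
top 
[... 468 characters left out ...]
ime_s': 1.2, 'joints': array([ 1.04040794e+00,  1.23812259e-01,  1.65026706e+00,  2.41890517e-05,
        1.36750016e+00, -8.25957727e-02]), 'joint_velocities': array([ 2.61485590e-05,  2.00178692e-03, -7.72926784e-04,  1.17025513e-03,
        8.08444660e-04, -2.49713788e-04]), 'tau': array([ 1.55434111e-03, -4.23607028e+01, -3.65744841e+01, -1.63141522e-05,
        5.70287229e-04, -1.87241079e-05]), 'ee_pos': array([0.28145445, 0.58590758, 0.23133377]), 'ee_rot': array([-9.30588024e-06,  2.22032734e-01,  9.75039212e-01,  9.85451754e-06]), 'wrist_force': array([-0.70852336, -0.26223228, -0.15679614]), 'torque': array([-0.05483354, -0.05240478,  0.05664311]), 'grip_width': 1.0000908030339921}
```

View pics/scene0.png

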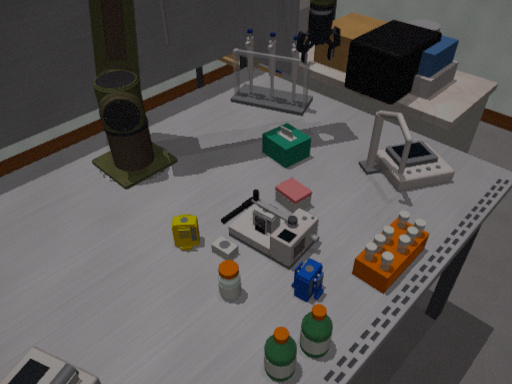

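View pics/top0.png

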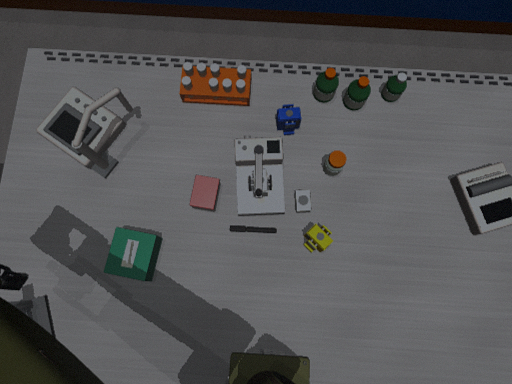

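```bash
python3 - <<'E'
from h import *
for n in ['top','scene']:
    f=np.load(f'{n}0.npz');im,d=f['im'],f['d'];cal=get_calibration(n);P=cloud(cal,d);z=P[...,2]
    reg=(P[...,0]>.4)&(P[...,0]<.72)&(P[...,1]>-.03)&(P[...,1]<.14)&(d>0)
    for nm,lo,hi in [('deck',.033,.039),('casTop',.088,.0945),('housing',.083,.0885),('bar',.1,.106),('knob',.129,.137)]:
        m=(reg&(z>lo)&(z<hi)).astype(np.uint8);k,l,s,c=cv2.connectedComponentsWithStats(m)
        for i in range(1,k):
            if s[i,4]>12:
                q=P[l==i][:,:2]; print(n,nm,s[i,4],np.round(q.mean(0),4),'min',np.round(q.min(0),3),'max',np.round(q.max(0),3),cv2.minAreaRect((q*1000).astype(np.float32)))
    print(-np.array(cal['R']).T@cal['t'])
E
```

```text
top deck 1456 [0.5308 0.0516] min [ 0.465 -0.017] max [0.611 0.123] ((537.9071655273438, 52.86912536621094), (137.53469848632812, 130.26358032226562), 5.526689529418945)
top casTop 27 [0.633  0.0207] min [0.622 0.005] max [0.64  0.037] ((630.389892578125, 20.51531982421875), (16.981019973754883, 32.479583740234375), 3.5890791416168213)
top casTop 35 [0.5496 0.0679] min [0.52  0.065] max [0.576 0.071] ((547.51806640625, 68.00537109375), (55.999969482421875, 2.688983201980591), 3.5576894283294678)
top casTop 94 [0.5485 0.0425] min [0.52  0.034] max [0.578 0.05 ] ((549.2291870117188, 41.62385177612305), (57.97008514404297, 13.26963996887207), 3.334190845489502)
top housing 762 [0.637  0.0624] min [ 0.6   -0.002] max [0.672 0.128] ((636.6412963867188, 62.58514404296875), (64.16728210449219, 128.39512634277344), 5.417644500732422)
top housing 17 [0.5468 0.0814] min [0.531 0.079] max [0.561 0.084] ((545.7329711914062, 81.22798919677734), (30.371623992919922, 2.7230944633483887), 3.7621262073516846)
top bar 190 [0.5712 0.0588] min [0.522 0.05 ] max [0.626 0.068] ((573.9021606445312, 59.0474
[... 1452 characters left out ...]
 [0.6426 0.056 ] min [ 0.604 -0.004] max [0.675 0.128] ((639.2691650390625, 62.28589630126953), (61.93511962890625, 129.35897827148438), 5.312402248382568)
scene housing 41 [0.5614 0.0398] min [0.527 0.032] max [0.582 0.059] ((557.814208984375, 36.58234405517578), (57.16115188598633, 22.003862380981445), 25.287099838256836)
scene bar 213 [0.5815 0.0577] min [0.515 0.045] max [0.643 0.073] ((578.6904907226562, 57.54039001464844), (128.81204223632812, 23.41753387451172), 3.8750123977661133)
scene knob 19 [0.5112 0.0538] min [0.504 0.047] max [0.516 0.062] ((511.0299072265625, 53.703712463378906), (12.964832305908203, 11.820140838623047), 41.32209396362305)
[ 1.11864573 -0.56559946  0.8587234 ]
```

The white cassette sits in the sampler at about (0.550, 0.054), with the blue and yellow look-alikes elsewhere. The sampler's yaw is about 5.4° and the knob is at about (0.510, 0.0545), which matches 120 mm from the pivot. In the top picture the knob is at about (258,193) and the pivot at (258,149). I'll move above the knob.

>>> send_rows(hand=[1,1,1,1,1,1,1,1,1,1], xyz=[[-43.6,-38,2],[-43.6,-38,2],[-43.6,-38,2],[-43.6,-38,2],[-43.6,-38,2],[-43.6,-38,2],[-43.6,-38,2],[-43.6,-38,2],[-43.6,-38,2],[-43.6,-38,2]], rot=[[0,0,0],[0,0,0],[0,0,0],[0,0,0],[0,0,0],[0,0,0],[0,0,0],[0,0,0],[0,0,0],[0,0,0]])

```text
time_s: 2.45
ee_pos: [0.5105, 0.0527, 0.2117]
ee_rot: [0.001, 0.222, 0.975, 0.0]
wrist_force: [1.1, 0.6, -0.6]
grip_width: 1.003
```

>>> send_rows(hand=[0.4,0.4,0.4,0.4,0.4], xyz=[[0,0,0],[0,0,0],[0,0,0],[0,0,0],[0,0,0]], rot=[[0,0,-0.181],[0,0,-0.181],[0,0,-0.181],[0,0,0],[0,0,0]])

```text
time_s: 3.08
ee_pos: [0.5099, 0.0546, 0.2114]
ee_rot: [0.0, -0.046, 0.999, -0.0]
wrist_force: [0.7, 0.6, -0.8]
grip_width: 0.4
```

```bash
python3 - <<'E'
from h import *
s=robot.read_state();print(s['time_s'],s['ee_pos'],s['ee_rot'],s['joints'],s['grip_width'],s['wrist_force'])
im,d=read_camera('wrist');cal=get_calibration('wrist');cv2.imwrite('pics/w1.png',im);np.savez('w1.npz',im=im,d=d,**{k:cal[k] for k in cal})
for t,z in [('bar_knob',.118),('bar_pivot',.118),('cassette_pinch',.068)]:
    for q in landmark_of(t,'wrist')[:2]:
        r,c=q['position'];print(t,round(q['p'],2),np.round([r,c]),np.round(ray(cal,r,c,z),4))
P=cloud(cal,d);z=P[...,2]
for nm,lo,hi in [('deck',.034,.038),('casTop',.090,.0945),('housing',.084,.0885),('bar',.101,.106),('knob',.129,.137)]:
    m=((d>0)&(z>lo)&(z<hi)).astype(np.uint8);k,l,st,c=cv2.connectedComponentsWithStats(m)
    for i in range(1,k):
        if st[i,4]>80:
            q=P[l==i][:,:2]; print(nm,st[i,4],np.round(q.mean(0),4),cv2.minAreaRect((q*1000).astype(np.float32)))
E
```

```text
3.075 [0.50993172 0.05463458 0.21137566] [ 5.76921451e-05 -4.63797609e-02  9.98923878e-01 -1.06388702e-05] [ 2.03735532e-03 -1.70914440e-01  1.97354384e+00 -1.65842747e-05
  1.33884704e+00 -1.66154797e+00] 0.3995000235917126 [ 0.74441427  0.59928748 -0.75518345]
bar_knob 0.94 [193. 251.] [0.5067 0.052  0.118 ]
bar_pivot 0.56 [338. 247.] [0.6287 0.0598 0.118 ]
cassette_pinch 0.57 [222. 246.] [0.5473 0.0501 0.068 ]
deck 10997 [0.5131 0.0507] ((536.1597290039062, 51.35343551635742), (137.0283966064453, 130.34947204589844), 5.886738300323486)
deck 182 [0.5072 0.17  ] ((509.73712158203125, 169.80386352539062), (3.454664707183838, 83.75439453125), 81.98746490478516)
deck 132 [ 0.6028 -0.1351] ((605.177001953125, -138.40147399902344), (49.95800018310547, 18.17842674255371), 46.761474609375)
deck 285 [0.593  0.0289] ((591.9617309570312, 28.581314086914062), (31.01129913330078, 12.204526901245117), 10.176653861999512)
casTop 931 [0.5457 0.041 ] ((547.6783447265625, 40.840232849121094), (59.92295455932617, 12.933236122131348), 4.0622148513793945)
casTop 214 [0.5492 0.0673] ((545.0382080078125, 66.63131713867188), (57.750450134277344, 3.439918041229248), 5.691272258758545)
casTop 838 [ 0.6156 -0.1413] ((618.1664428710938, -141.1082000732422), (28.77657127380371, 46.87028884887695), 87.26014709472656)
housing 203 [ 0.6063 -0.1361] ((609.2936401367188, -138.12005615234375), (44.28924560546875, 17.90084457397461), 34.50762939453125)
housing 3503 [0.6311 0.0659] ((631.826416015625, 65.18714904785156), (57.60593795776367, 99.75769805908203), 5.690049648284912)
bar 155 [0.5012 0.0532] ((503.9282531738281, 53.925392150878906), (14.055590629577637, 17.55023956298828), 5.021249294281006)
bar 2342 [0.5696 0.0575] ((571.5714111328125, 59.1834716796875), (107.53843688964844, 23.13736915588379), 2.085674285888672)
knob 398 [0.5068 0.0539] ((507.1606750488281, 53.976661682128906), (15.248897552490234, 14.587686538696289), 83.21489715576172)
```

View pics/w1.png

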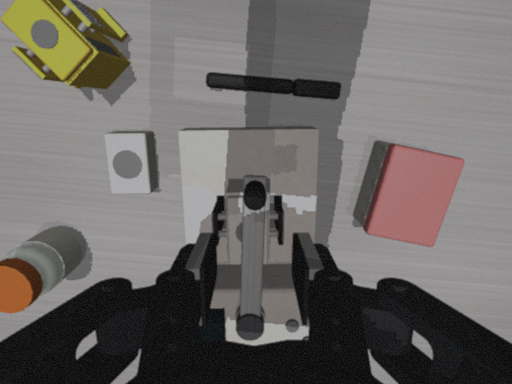

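The wrist view shows the knob at about (255,193), centred between the fingers. I'll descend around it with loosely open fingers.

>>> send_rows(hand=[0.4,0.4,0.4,0.4,0.33,0.33,0.33], xyz=[[1,0,30],[0,0,30],[0,0,25],[0,0,15],[0,0,8],[0,0,0],[0,0,0]], rot=[[0,0,0],[0,0,0],[0,0,0],[0,0,0],[0,0,0],[0,0,0],[0,0,0]])

```text
time_s: 4.15
ee_pos: [0.5098, 0.0545, 0.1044]
ee_rot: [0.001, -0.048, 0.999, -0.0]
wrist_force: [-0.8, -0.2, -0.3]
grip_width: 0.329
```

>>> send_rows(hand=[0.33,0.33,0.33,0.33,0.33,0.33,0.33,0.33,0.33,0.33,0.33], xyz=[[-1.5,18.8,0],[-1.5,18.8,0],[-1.5,18.8,0],[-1.5,18.8,0],[-1.5,18.8,0],[-1.5,18.8,0],[-1.5,18.8,0],[-1.5,18.8,0],[-1.5,18.8,0],[-1.5,18.8,0],[0,0,0]], rot=[[0,0,0.157],[0,0,0.157],[0,0,0.157],[0,0,0.157],[0,0,0.157],[0,0,0.157],[0,0,0.157],[0,0,0.157],[0,0,0.157],[0,0,0.157],[0,0,0]])

```text
time_s: 5.52
ee_pos: [0.6186, 0.1857, 0.1044]
ee_rot: [0.001, 0.672, 0.741, 0.001]
wrist_force: [-0.1, 0.1, -0.5]
grip_width: 0.329
```

```bash
python3 - <<'E'
from h import *
s=robot.read_state();print(s['time_s'],s['ee_pos'],s['ee_rot'],s['joints'],s['grip_width'],s['wrist_force'])
im,d=read_camera('wrist');cv2.imwrite('pics/w2.png',im)
im,d=read_camera('top');cv2.imwrite('pics/t2.png',cv2.resize(im[80:280,160:400],None,fx=3,fy=3))
E
```

```text
5.525 [0.61860257 0.1857441  0.10435177] [5.67277521e-04 6.71725931e-01 7.40799107e-01 7.96868608e-04] [2.08610944e-01 2.19647389e-01 1.76409636e+00 1.49463411e-05
 1.15589262e+00 1.10881784e-01] 0.3289541398094675 [-0.10475143  0.07550343 -0.50785065]
```

View pics/t2.png

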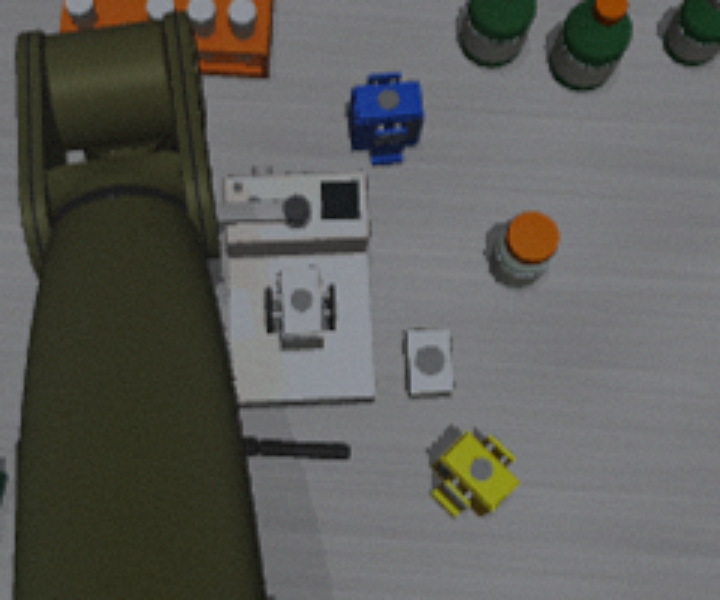

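View pics/w2.png

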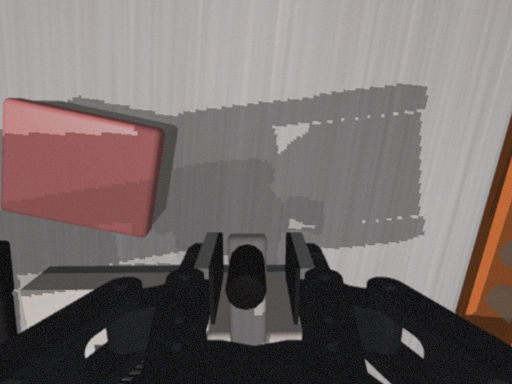

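The bar is now near 90°, with the knob between the fingers at about (245,275). The cassette top is uncovered. I'll rise and measure it.

>>> send_rows(hand=[0.36,0.36,0.36,0.36,0.36,0.5,0.8,1,1,1], xyz=[[0,0,-15],[0,0,-30],[0,0,-30],[0,0,-30],[0,0,0],[0,-10,0],[0,0,0],[0,0,0],[0,0,0],[0,0,0]], rot=[[0,0,0],[0,0,0],[0,0,0],[0,0,0],[0,0,-0.175],[0,0,-0.175],[0,0,-0.175],[0,0,-0.175],[0,0,-0.175],[0,0,-0.175]])

```text
time_s: 6.88
ee_pos: [0.6074, 0.1828, 0.2099]
ee_rot: [0.001, 0.207, 0.978, 0.0]
wrist_force: [0.1, 0.5, -0.1]
grip_width: 0.999
```

>>> send_rows(hand=[1,1,1,1,1,1,1], xyz=[[0,0,0],[0,0,0],[0,0,0],[17,-41,0],[17,-41,0],[17,-41,0],[0,0,0]], rot=[[0,0,-0.175],[0,0,-0.175],[0,0,-0.17],[0,0,0],[0,0,0],[0,0,0],[0,0,0]])

```text
time_s: 7.75
ee_pos: [0.5679, 0.0535, 0.2097]
ee_rot: [0.001, -0.046, 0.999, -0.0]
wrist_force: [0.9, 0.0, 0.3]
grip_width: 0.998
```

```bash
python3 - <<'E'
from h import *
s=robot.read_state();print(s['time_s'],s['ee_pos'],s['ee_rot'],s['joints'],s['grip_width'],s['wrist_force'])
for n in ['wrist','top','scene']:
    im,d=read_camera(n);cal=get_calibration(n);np.savez(f'{n}3.npz',im=im,d=d)
    cv2.imwrite(f'pics/{n}3.png',im if n=='wrist' else cv2.resize(im[100:300,160:400],None,fx=3,fy=3))
    for t,z in [('bar_knob',.118),('bar_pivot',.118),('cassette_pinch',.068)]:
        for q in landmark_of(t,n)[:3]:
            r,c=q['position'];print(n,t,round(q['p'],2),np.round([r,c]),np.round(ray(cal,r,c,z),4))
    P=cloud(cal,d);z=P[...,2]
    reg=(P[...,0]>.4)&(P[...,0]<.72)&(P[...,1]>-.03)&(P[...,1]<.2)&(d>0)
    for nm,lo,hi in [('deck',.034,.038),('catch',.080,.0865),('casTop',.089,.0945),('housing',.084,.0885),('bar',.101,.106),('knob',.129,.137)]:
        m=(reg&(z>lo)&(z<hi)).astype(np.uint8);k,l,st,c=cv2.connectedComponentsWithStats(m)
        for i in range(1,k):
            if st[i,4]>(60 if n=='wrist' else 15):
                q=P[l==i][:,:2]; print(n,nm,st[i,4],np.round(q.mean(0),4),np.round(cv2.minAreaRect((q*1000).astype(np.float32))[0]),np.round(cv2.minAreaRect((q*1000).astype(np.float32))[1]),cv2.minAreaRect((q*1000).astype(np.float32))[2])
E
```

```text
7.75 [0.56785086 0.05347756 0.20974329] [ 8.47445643e-04 -4.62574098e-02  9.98929181e-01 -1.55965846e-04] [-1.02573783e-04 -3.77414203e-02  1.85386256e+00 -2.40316691e-04
  1.32376399e+00 -1.66338821e+00] 0.9982084438761718 [0.88248126 0.03390128 0.31942796]
wrist bar_knob 0.59 [270. 415.] [0.6132 0.1814 0.118 ]
wrist bar_pivot 0.75 [274. 257.] [0.6278 0.0623 0.118 ]
wrist cassette_pinch 0.88 [159. 252.] [0.5487 0.051  0.068 ]
wrist cassette_pinch 0.65 [339. 173.] [ 0.7333 -0.0096  0.068 ]
wrist deck 15335 [0.5268 0.0518] [537.  53.] [138. 130.] 6.054568290710449
wrist deck 208 [0.5104 0.1709] [511. 171.] [ 2. 82.] 83.59515380859375
wrist catch 249 [0.5277 0.055 ] [548.  53.] [64. 36.] 6.432189464569092
wrist catch 227 [0.5501 0.025 ] [550.  25.] [30.  5.] 6.032749176025391
wrist catch 234 [0.5447 0.0811] [545.  81.] [30.  5.] 6.106813430786133
wrist catch 6851 [0.6322 0.0585] [635.  63.] [ 64. 130.] 6.051088809967041
wrist casTop 3261 [0.5466 0.0529] [548.  53.] [60. 33.] 6.228621482849121
wrist casTop 88 [0.617  0.0607] [618.  61.] [ 7. 23.] 9.060996055603027
wrist housing 7082 [0.
[... 1025 characters left out ...]
6  0.0181] [541.  51.] [141. 131.] 5.281027793884277
scene deck 32 [0.5657 0.102 ] [565. 100.] [19. 39.] 9.023049354553223
scene catch 21 [0.5476 0.0805] [548.  81.] [29.  8.] 7.136175632476807
scene catch 67 [0.5602 0.042 ] [551.  52.] [64. 38.] 7.940389156341553
scene catch 667 [0.646  0.0516] [640.  62.] [ 64. 133.] 4.776116847991943
scene catch 19 [0.5531 0.0242] [553.  25.] [29.  6.] 5.8696393966674805
scene casTop 174 [0.5518 0.0517] [551.  51.] [60. 36.] 7.110224723815918
scene housing 436 [0.6447 0.0502] [639.  62.] [ 61. 128.] 6.298352241516113
scene bar 161 [0.6267 0.1073] [626. 119.] [ 22. 137.] 4.44545841217041
scene knob 20 [0.6188 0.1801] [619. 180.] [10. 18.] 37.57183837890625
```

View pics/wrist3.png

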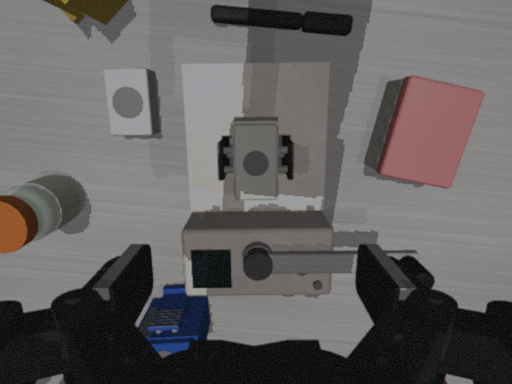

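View pics/scene3.png

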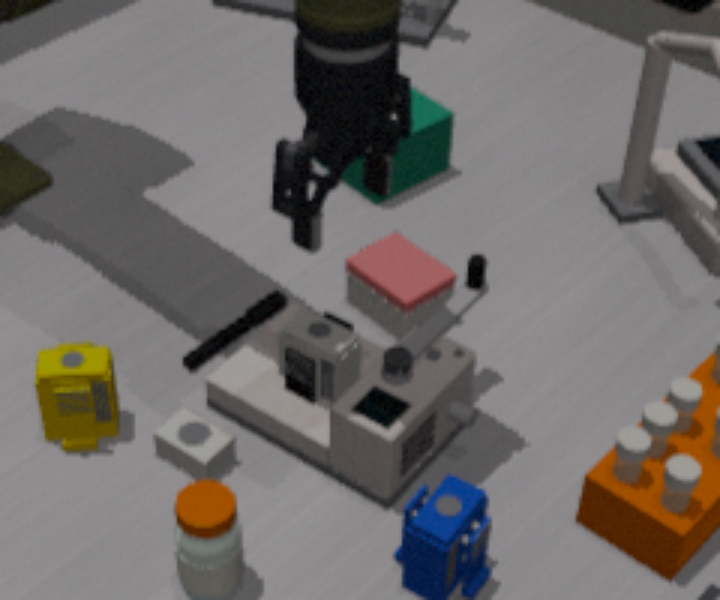

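The bar is open: the knob at about (0.615, 0.181) gives roughly 1.55 rad. The cassette is centred at about (0.549, 0.053), with its catches at pixels (223,158) and (288,158). I'll descend astride the catches.

>>> send_rows(hand=[1,1,1,1,1,1,1,1,1], xyz=[[18.9,1,0],[0,0,25],[0,0,30],[0,0,30],[0,0,25],[0,0,20],[0,0,20],[0,0,14],[0,0,0]], rot=[[0,0,-0.006],[0,0,0],[0,0,0],[0,0,0],[0,0,0],[0,0,0],[0,0,0],[0,0,0],[0,0,0]])

```text
time_s: 9.48
ee_pos: [0.5488, 0.0547, 0.043]
ee_rot: [-0.001, -0.051, 0.999, 0.0]
wrist_force: [0.7, 0.4, 1.4]
grip_width: 1.001
```

```bash
python3 - <<'E'
from h import *
s=robot.read_state();print(s['time_s'],s['ee_pos'],s['ee_rot'],s['grip_width'],s['wrist_force'])
im,d=read_camera('wrist');cv2.imwrite('pics/w4.png',im)
im,d=read_camera('scene');cv2.imwrite('pics/s4.png',cv2.resize(im[140:290,200:400],None,fx=4,fy=4))
E
```

```text
9.475 [0.54881641 0.05472123 0.04302731] [-1.19469833e-03 -5.05816935e-02  9.98719211e-01  5.49294460e-05] 1.0008464499578316 [0.67536865 0.40903828 1.37417306]
```

View pics/w4.png

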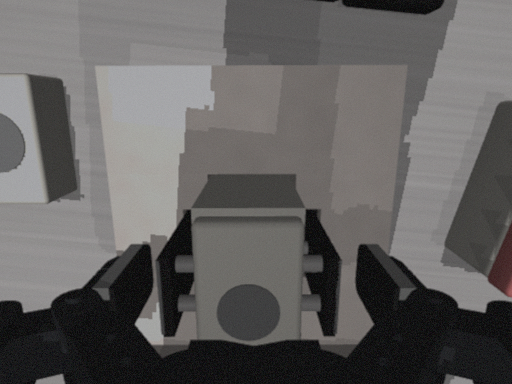

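View pics/s4.png

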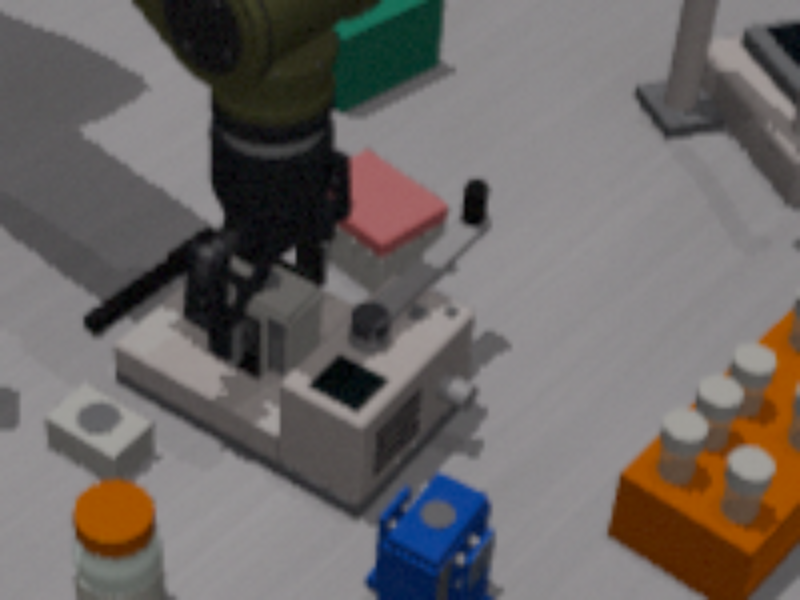

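The fingers straddle both catches at the right depth, about 1–2 mm off towards +y. I'll trim that and squeeze.

>>> send_rows(hand=[1,0.75,0.4,0.2,0.2,0.2,0.2,0.2,0.2], xyz=[[0,-1.5,-2],[0,0,0],[0,0,0],[0,0,0],[0,0,0],[0,0,0],[0,0,0],[0,0,0],[0,0,0]], rot=[[0,0,0],[0,0,0],[0,0,0],[0,0,0],[0,0,0],[0,0,0],[0,0,0],[0,0,0],[0,0,0]], grip_force=25)

```text
time_s: 10.7
ee_pos: [0.5509, 0.0531, 0.0483]
ee_rot: [0.001, -0.051, 0.999, -0.0]
wrist_force: [-2.8, -0.4, 8.1]
grip_width: 0.505
```

```bash
python3 - <<'E'
from h import *
s=robot.read_state();print(s['time_s'],s['ee_pos'],s['ee_rot'],s['grip_width'],s['wrist_force'],s['torque'])
im,d=read_camera('wrist');cv2.imwrite('pics/w5.png',im)
E
```

```text
10.7 [0.55087117 0.05308975 0.04828003] [ 9.90367327e-04 -5.06884891e-02  9.98713997e-01 -2.22098252e-04] 0.5054244840254548 [-2.78128499 -0.38121711  8.08339523] [-0.13011919  0.40191207  0.0078561 ]
```

View pics/w5.png

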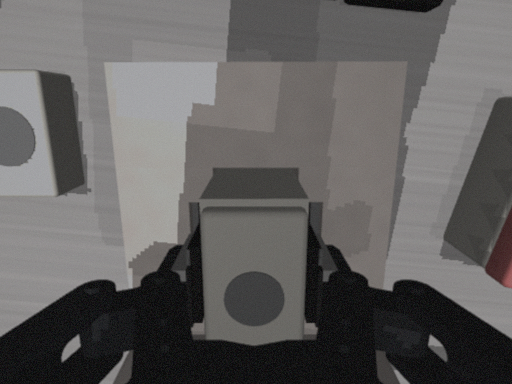

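Both catches are pushed in: the opening of about 0.505 is at their stop. I'll lift slowly and watch the force.

>>> send_rows(hand=[0.2,0.2,0.2,0.2,0.2,0.2], xyz=[[0,0,-2],[0,0,-3],[0,0,-4],[0,0,-5],[0,0,-6],[0,0,0]], rot=[[0,0,0],[0,0,0],[0,0,0],[0,0,0],[0,0,0],[0,0,0]])

```text
time_s: 11.5
ee_pos: [0.5502, 0.0532, 0.0671]
ee_rot: [0.001, -0.051, 0.999, -0.0]
wrist_force: [-0.2, 0.4, -2.2]
grip_width: 0.496
```

```bash
python3 - <<'E'
from h import *
s=robot.read_state();print(s['time_s'],s['ee_pos'],s['ee_rot'],s['grip_width'],s['wrist_force'],s['torque'])
im,d=read_camera('wrist');cv2.imwrite('pics/w6.png',im)
im,d=read_camera('scene');cv2.imwrite('pics/s6.png',cv2.resize(im[140:290,200:400],None,fx=4,fy=4))
E
```

```text
11.5 [0.55021982 0.05321439 0.06713736] [ 5.49119664e-04 -5.05626165e-02  9.98720741e-01 -4.30177556e-05] 0.49618620880542924 [-0.19278856  0.44378588 -2.24098399] [0.00265112 0.00589391 0.02349097]
```

View pics/w6.png

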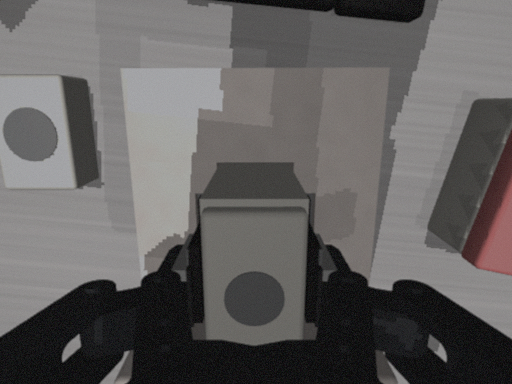

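View pics/s6.png

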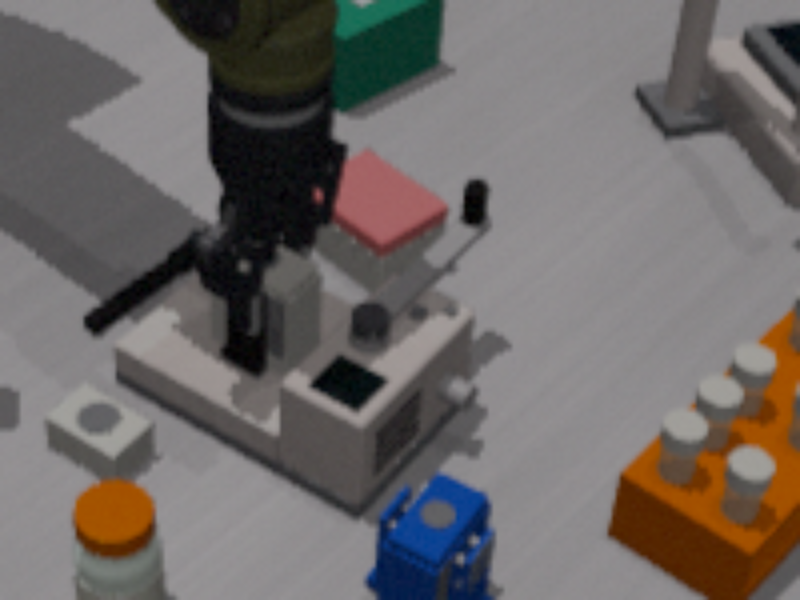

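The cassette is rising with the hand, carrying about 2 N of weight, and there is no slip. I'll lift the rest of the way.

>>> send_rows(hand=[0.2,0.2,0.2,0.2,0.2,0.2,0.2,0.2,0.2,0.2,0.2,0.2], xyz=[[0,0,-8],[0,0,-12],[0,0,-18],[0,0,-24],[0,0,-28],[0,0,-28],[0,0,-20],[0,0,-12],[0,0,-5],[0,0,0],[0,0,0],[0,0,0]], rot=[[0,0,0],[0,0,0],[0,0,0],[0,0,0],[0,0,0],[0,0,0],[0,0,0],[0,0,0],[0,0,0],[0,0,0],[0,0,0],[0,0,0]])

```text
time_s: 13.1
ee_pos: [0.5494, 0.0532, 0.2203]
ee_rot: [-0.001, -0.051, 0.999, 0.0]
wrist_force: [0.3, -0.6, -1.4]
grip_width: 0.503
```

```bash
python3 - <<'E'
from h import *
s=robot.read_state();print(s['time_s'],s['ee_pos'],s['ee_rot'],s['grip_width'],s['wrist_force'],s['torque'],abs(s['joint_velocities']).max())
im,d=read_camera('wrist');cv2.imwrite('pics/w7.png',im)
cal=get_calibration('wrist');P=cloud(cal,d);print('cassette top z',P[290:310,240:270].reshape(-1,3).mean(0))
im,d=read_camera('top');cv2.imwrite('pics/t7.png',cv2.resize(im[80:280,160:400],None,fx=3,fy=3))
im,d=read_camera('scene');cv2.imwrite('pics/s7.png',cv2.resize(im[110:310,160:400],None,fx=3.3,fy=3))
cal=get_calibration('scene');P=cloud(cal,d)
R=(P[...,0]>.51)&(P[...,0]<.6)&(P[...,1]>.01)&(P[...,1]<.095)&(P[...,2]>.1)
print('lowest in-air pts',np.percentile(P[R][:,2],[0,1,2,5]))
for t in ['bar_knob','bar_pivot']:
    for q in landmark_of(t,'scene')[:1]: print(t,q['p'],ray(cal,*q['position'],.118))
E
```

```text
13.1 [0.54935789 0.05322042 0.22030593] [-8.70532511e-04 -5.05715645e-02  9.98720060e-01  2.49568941e-05] 0.503209676449187 [ 0.2767691  -0.59400233 -1.36485596] [ 0.03064432 -0.02757497  0.0174922 ] 0.0034674585758606834
cassette top z [0.54606299 0.05253166 0.26442997]
lowest in-air pts [0.1810484  0.18847791 0.19323491 0.20545631]
bar_knob 0.64 [0.6237782  0.18787366 0.118     ]
bar_pivot 0.75 [0.62851514 0.0635401  0.118     ]
```

View pics/w7.png

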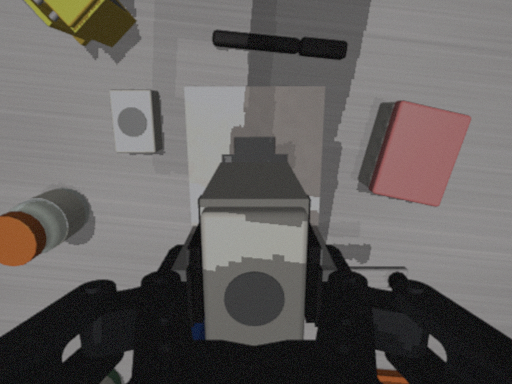

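View pics/s7.png

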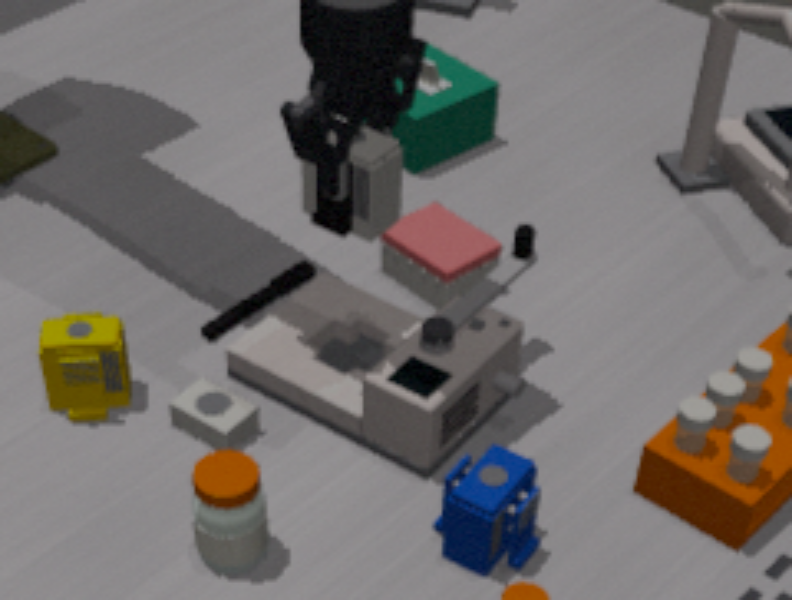

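The cassette is held upright with its underside at about 0.183 m. The well is empty, the bar is open, and the bystanders are where they started. I'll hand the job in.

```bash
python3 - <<'E'
from rig import robot
print(robot.sign_off())
E
```

```text
the job is handed in; nothing more can be done
None
```

I swung the locking bar aside, pinched both catches and lifted the cassette straight out of its well. The arm is still holding it, and I handed the job in at about 13 s; no verdict was reported.

- **Bar:** it stands open at about 1.55 rad, worked out from the knob at roughly (0.615, 0.181). The last look still shows it open.
- **Cassette:** it is upright and at rest. Its underside is about 18 cm above the bench, from the depth picture and the lift height.
- **Catches:** the squeeze was set to 25 N. The gripper reads 0.50 open, about 43 mm if the scale is linear, against 46 mm for both catches fully in. That small difference looks like the opening scale. I saw no slip during the lift, and the wrist carries about 1.4 to 2.2 N.
- **Forces:** the largest wrist force I read was about 8 N, while squeezing.
- **Other things on the bench:** in the last pictures they look unmoved. I compared them by eye and did not measure their positions again.
- **Where the measurements disagreed:** the cameras differed by 2 to 3 mm on the cassette's x position, and by under 1° on the sampler's yaw. I used middle values for position and 5–6° for yaw.

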